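# Hold the lid press at its gap with a blade gauge and lock its height nut

### The job

The gap gauge is stowed in its blue dock with only the steel blade sticking out: draw it right out by the blade, lay it flat on the table and let go, then take it again by the orange handle and slide the blade into the slot of the red lid press, all the way until the handle's shoulder meets the yellow mouth. With the gauge left fully home in the slot, turn the yellow wing nut on top of the press clockwise (seen from above) until it is run down tight against the brass nut under it, and let go. Leave the meal boxes, the sauce bottle and the mug as they stand.

Things in the scene. Friction and masses are not known exactly. Their poses are not given: they have to be found in the camera images.
- gauge_handle (a point): Gap gauge, loose, about 0.18 kg: orange handle 110 mm long, 30 wide, 24 high, with a flat steel blade at its front. This point is the handle's centre, 12 mm above the table when lying flat. x axis along the gauge to the blade's tip, z up, y across. At the start the whole handle is inside the dock. The gauge balances about 40 mm from here along x.
- gauge_blade (a point): Middle of the gauge's blade, 105 mm from the handle's centre along x. The blade is 100 mm long, 32 mm wide, 6 mm thick, at the handle's mid-height (from 9 to 15 mm above the table while the gauge lies flat); a thin black band round it 20 mm from the tip is only a mark. Same axes as the handle.
- gauge_shoulder (a point): Centre of the handle's front face (the shoulder) where the blade begins, 55 mm from the handle's centre along x. Same axes.
- dock: Fixed blue roofed sleeve standing on the table, no floor, 125 mm long, 58 mm wide, 39 mm high (inside 42 mm wide, 34 mm high, 121 mm deep), closed at its back. Origin on the table under its centre; its x axis points out of the open end, which is 62.5 mm from the origin. The gauge is drawn out along +x.
- slot_mouth (a point): Centre of the slot mouth of the press, in the plane of the outermost edges of its yellow flared lips, 54.5 mm above the table. x axis points level into the slot, z up. The slot is level, 9 mm high, 42 wide, 138 deep; the lips flare it over the first 8 mm to about 21 mm high. The handle does not fit in: fully home, its shoulder lies against the lips, within 2 mm of this point in x.
- press: Fixed lid press: steel lower jaw, red upper jaw (110 mm wide, its top 85 mm above the table) and red back column, on a dark base plate 190 x 130 mm, 12 mm thick. Origin on the table, 70 mm behind the slot mouth; x axis into the slot, z up. The front edge of the base plate is 23 mm in front of the mouth.
- wings (a point): Yellow wing nut (second, lock nut) on the upright stud of the press, 90 mm along x from the mouth. The point is on its axis, mid-height of the wings: a bar 66 mm long along this point's x, 12 thick along y, 26 high along z. It stands 122 to 126 mm above the table and sinks 2.5 mm per rad as it is turned. Beside the bar all is clear; the hex part 36 mm wide begins 12 mm below this point.
- locknut (a joint): Angle of the wing nut in rad, growing as it is turned clockwise seen from above; 1.65 is tight against the fixed brass nut under it (a hard stop). It starts between 0.15 and 0.65, turns with light friction (about 0.05 N m) and stays where it is left.
- boxes_mid (a point): Bystander: low stack of white meal boxes, 142 x 162 mm, 50 mm high; the point is its centre, half-way up.
- sauce_mid (a point): Bystander: red sauce bottle, 60 mm diameter, 150 mm high; the point is its centre, half-way up.
- mug_mid (a point): Bystander: blue mug, 80 mm diameter plus its handle, 90 mm high; the point is its centre, half-way up.
Not all that is in view belongs to the job. There is more than one size of the part that bears gauge_handle; the job needs the middle-sized. There is more than one size of the press; the one meant has the size given above.

How it is judged:
On the way, in this order (a step that is already met when the one before it is completed fails the run):
1. the gauge is right out of its dock, lying flat on the table, let go (horizontal distance between gauge_handle and dock above 0.112 m and height (world z) of gauge_handle below 0.017 m and angle between gauge_handle's own z axis and vertical below 0.06 rad and contact force between the fingers and gauge below 0.05 N and linear speed of gauge below 0.02 m/s), for 0.2 s.
2. the blade is in the press's slot up to the handle's shoulder (x of gauge_shoulder in the frame of slot_mouth between -0.006 and 0.006 m and y of gauge_shoulder in the frame of slot_mouth between -0.009 and 0.009 m and z of gauge_shoulder in the frame of slot_mouth between -0.008 and 0.008 m and angle between the x axis of gauge_shoulder and the x axis of slot_mouth, either way round below 0.12 rad), for 0.2 s.
3. the lock nut is tight on the first nut, with the gauge still home (all of step 2 and value of joint locknut above 1.58 rad), for 0.2 s.
At the end, for the whole second after the job is handed in: Gauge in the slot, shoulder within 6 mm of the mouth plane, 9 mm sideways, 8 mm in height, in line within 0.12 rad; lock nut within 0.07 rad of tight; all let go and at rest; the three bystanders upright, within 30 mm of their places (all of step 3 and linear speed of gauge below 0.02 m/s and contact force between the fingers and anything else below 0.05 N and distance of each of boxes_mid, sauce_mid, mug_mid from where it was at the start of the episode below 0.03 m and angle between each of boxes_mid, sauce_mid, mug_mid's own z axis and vertical below 0.2 rad); the robot touches nothing.
It fails at once if a bystander is shifted by more than 30 mm or tipped (not (distance of each of boxes_mid, sauce_mid, mug_mid from where it was at the start of the episode below 0.03 m and angle between each of boxes_mid, sauce_mid, mug_mid's own z axis and vertical below 0.2 rad)).
It also fails if it takes over 67 s, if anything falls off the work surface, if the arm or the gripper's body presses on something with over 40 N, if the wrist force passes 120 N, or if a joint passes its speed limit or range.

### The arm

A 6-joint arm with a two-finger parallel gripper is mounted at the origin on the work surface. World frame = base frame: x ahead of the robot, y to its left, z up, the work surface at z = 0. Lengths are in m, angles in rad, forces in N, time in s.
With the tool pointing down it reaches from about 0.3 to 0.85 m from the base axis. Payload 5.4 kg.
Tool frame: the origin (TCP) lies at the very end of the fingers, on their centre line; the grasp point (between the pads) lies 19 mm behind it; z points along the fingers, y is the line along which they close (so a half turn about z gives the same grasp; the last joint's range is limited). The gripper opens to 85 mm and grips with 20 to 120 N. Pads are 22 mm wide; open, the fingers measure 114 mm over their backs; the gripper's body (76 mm by 85 mm) begins 54 mm behind the grasp point. The pads swing forward as they close: fully open they stand 13 mm farther back than shut.
Start: joints at [-1.487, 0.158, 1.597, -0, 1.386, -0.21], TCP at [0.166, -0.55, 0.231] pointing down, gripper open.
Joint ranges: [-2.91, 2.91], [-0.94, 2.29], [0.18, 2.7], [-1.29, 4.43], [0.17, 2.64], [-3, 3]. Speed limits (rad/s): [2.57, 2.57, 3.14, 3.14, 3.14, 3.14].

### API

Orientations are given as a rotation vector (axis times angle).
In Python, from plant import * gives the robot as it stands. Calls block until the motion is done:
- goto(position, orientation): joint-space move of the TCP to a pose.
- movel(position, rot=None, velocity=0.15, max_force=None): straight line of the TCP; rot=None keeps the orientation; velocity is the mean speed in m/s. With max_force (N) it stops when the force on the tool has changed by that much, and returns True; else False.
- move_joints(angles): joint-space move.
- move_gripper(opening, f_grip=None): finger opening in m; f_grip is the grip in N (None keeps the last); returns when the fingers have stopped.
- sleep(seconds).
- inverse_kinematics(position, orientation): joint angles nearest the present ones, or None.
- read_state(): the state.
- grab_frame(name): name is "side" or "top" or "wrist"; returns a dict with "frame" (420x560x3 uint8, red, green, blue), "depth" (420x560 float32, m along the optical axis (not along the pixel's ray), 0 where there is no reading), "K" (3x3 intrinsics, pixels), "pose" (4x4, takes a point from camera to world coordinates). Camera axes: x right, y up, looking along -z (the intrinsics and any distortion apply to the point x, -y, -z); pixel columns grow to the right and rows downward; lengths in m; the calibration is good to about 2 mm. A picture is of the moment at which its call begins.
A pose or a line that the arm cannot do raises Unreachable and nothing moves.
- finish_job(): hands the job in; it is judged then, once.
Trained networks look in a picture, given as the dict that the camera call returned (one of the last four; its "shot" number tells which), for a name from the list of things; names that differ only in an ending like _2 or _b are one class to them, and where a whole thing is asked for, a point or a joint stands for the part that bears it (a point fixed in the world has none). Each returns a list of dicts, best first, with "confidence" (0 to 1); they miss things now and then, are a little off and sometimes report something else, mostly with a low value. They report only what shows in the picture. A call takes as long as a camera call. They do not tell look-alikes from the thing itself.
- cut_out(picture, target): "mask" (420x560 bool, what is visible of it) and "rect" ([left, top, right, bottom] in pixels, round what is visible of it).
- pinpoint(picture, target): "uv" ([column, row] in pixels: a listed point, or the origin of a listed thing).
The state is a dict: "time_s": time; "q": joint angles; "joint_velocities": joint speeds; "tau": joint torques, N m; "position": TCP position; "tcp_rot": TCP orientation; "force": force on the tool from outside, world axes, zero at the start; "moment": the same for the moment, N m; "width": finger opening in m; "finger_force": force on a finger pad.
Only numpy, scipy, OpenCV 4.12 (cv2) and the standard library are available. Lean on these libraries where they do the work, as an engineer would, in place of code of your own. Each camera call takes 0.05 s, during which the arm holds its last target. There are 200 camera calls.

## Working session

There is one attempt and no reset: what is moved stays moved. The work goes in short steps, each a Python script; the robot and the scene stay as the last script left them, time stands still between calls to the robot, and variables do not carry over. Pictures are saved under pics/ and viewed, at most 10 in all, crops included, and the job is handed in when it is done.

```bash
mkdir -p pics; ls
cat > h.py <<'E'
from plant import *
import numpy as np, cv2
from scipy.spatial.transform import Rotation as R
def save(p,name): cv2.imwrite('pics/'+name+'.png',cv2.cvtColor(p['frame'],cv2.COLOR_RGB2BGR))
def w(p,u,v,d=None,z=None):
    K,T=p['K'],p['pose']
    r=np.array([(u-K[0,2])/K[0,0],-(v-K[1,2])/K[1,1],-1.])
    o=T[:3,3]; D=T[:3,:3]@r
    if z is not None: return o+D*(z-o[2])/D[2]
    return o+D*(p['depth'][int(round(v)),int(round(u))] if d is None else d)
def cloud(p,mask=None):
    d=p['depth']; m=d>0
    if mask is not None: m=m&mask
    v,u=np.nonzero(m); K,T=p['K'],p['pose']; z=d[v,u]
    c=np.c_[(u-K[0,2])/K[0,0]*z,-(v-K[1,2])/K[1,1]*z,-z]
    return c@T[:3,:3].T+T[:3,3]
def down(yaw): # tool z down, tool y at angle yaw in world xy
    y=np.array([np.cos(yaw),np.sin(yaw),0]); z=np.array([0,0,-1.]); x=np.cross(y,z)
    return R.from_matrix(np.c_[x,y,z]).as_rotvec()
E
python3 - <<'E'
from h import *
np.set_printoptions(precision=3,suppress=True)
for n in ('top','side'):
    p=grab_frame(n); save(p,n+'0')
    print(n,p['K'].tolist(),p['pose'].round(3).tolist(),{k:v for k,v in p.items() if k not in('frame','depth','K','pose')})
    for t in ['dock','gauge_blade','slot_mouth','press','wings','boxes_mid','sauce_mid','mug_mid']:
        for r in pinpoint(p,t): 
            u,v=r['uv']; print(t,round(r['confidence'],2),np.round(r['uv']),w(p,u,v) if 0<=u<559.4 and 0<=v<419.4 else '')
s=read_state();print(s)
E
```

```text
pics
top [[384.190040546981, 0.0, 281.78665027730267], [0.0, 384.190040546981, 209.27140665045286], [0.0, 0.0, 1.0]] [[-0.013, 0.989, -0.145, 0.461], [-1.0, -0.012, 0.005, 0.109], [0.004, 0.145, 0.989, 1.25], [0.0, 0.0, 0.0, 1.0]] {'shot': 1}
dock 0.83 [219. 230.] [0.576 0.302 0.039]
gauge_blade 0.81 [148. 234.] [0.568 0.53  0.019]
gauge_blade 0.77 [258. 289.] [0.389 0.18  0.012]
gauge_blade 0.6 [250. 222.] [0.603 0.205 0.014]
slot_mouth 0.91 [346. 241.] [ 0.536 -0.104  0.01 ]
slot_mouth 0.6 [397. 158.] [ 0.811 -0.282  0.013]
press 0.65 [366. 241.] [ 0.531 -0.149  0.087]
press 0.59 [417. 173.] [ 0.736 -0.311  0.111]
wings 0.73 [450. 163.] [ 0.745 -0.38   0.183]
wings 0.55 [383. 243.] [ 0.522 -0.189  0.141]
boxes_mid 0.67 [306. 166.] [0.779 0.021 0.046]
sauce_mid 0.58 [198. 197.] [0.67  0.357 0.106]
mug_mid 0.79 [445. 246.] [ 0.519 -0.422  0.008]
side [[431.49123879578144, 0.0, 267.9594579689938], [0.0, 431.49123879578144, 213.82369217941852], [0.0, 0.0, 1.0]] [[-0.998, 0.034, -0.044, 0.546], [-0.055, -0.67, 0.74, 1.202], [-0.005, 0.742, 0.671, 1.111], [0.0, 0.0, 0.0, 1.0]] {'shot': 2
[... 364 characters left out ...]
0.529 -0.102  0.041]
wings 0.56 [242. 129.] [ 0.746 -0.367  0.164]
wings 0.41 [294. 160.] [ 0.528 -0.182  0.14 ]
boxes_mid 0.87 [226. 218.] [0.769 0.06  0.048]
sauce_mid 0.77 [240. 284.] [0.679 0.402 0.1  ]
mug_mid 0.8 [293. 148.] [ 0.532 -0.368  0.075]
{'time_s': 0.9, 'q': array([-1.487,  0.158,  1.597,  0.   ,  1.386, -0.21 ]), 'joint_velocities': array([-0.001, -0.   , -0.   ,  0.002,  0.001, -0.   ]), 'tau': array([  0.002, -39.6  , -33.171,   0.   ,   0.   ,  -0.   ]), 'position': array([ 0.167, -0.55 ,  0.231]), 'tcp_rot': array([3.108, 0.46 , 0.   ]), 'force': array([-0.612, -0.597,  0.018]), 'moment': array([-0.064, -0.002, -0.043]), 'finger_force': 0.0, 'width': 0.08525092882583701}
```

View pics/top0.png

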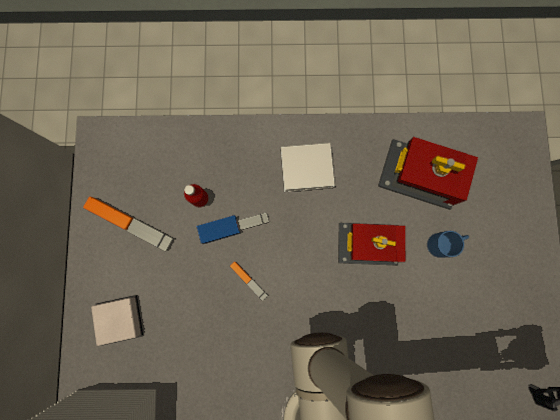

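View pics/side0.png

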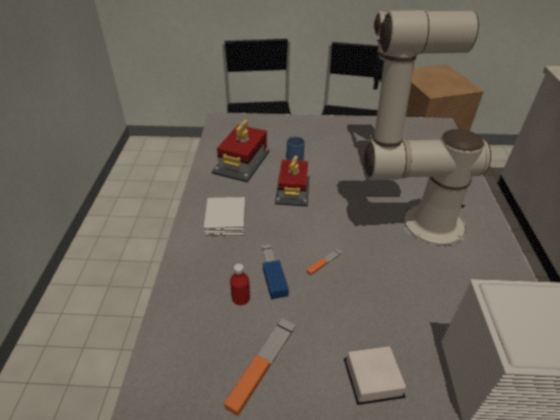

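Top view: the docked gauge has its dock at px (219,230) and its blade out to (268,217). The right-sized press is the near one, with its mouth at (346,241) and its top measured at 0.087 m; the press at (430,170) and the gauges at (130,222) and (248,280) are decoys. Next I'll hover over each and look with the wrist camera.

Run:
```python
from h import *
np.set_printoptions(precision=4,suppress=True)
def pts(p,names):
    for t in names:
        for r in pinpoint(p,t): 
            u,v=r['uv']; print(t,round(r['confidence'],2),np.round(r['uv']),w(p,u,v) if 0<=u<559.4 and 0<=v<419.4 else '')
def rect(p,t,zlo,zhi):
    for r in cut_out(p,t):
        c=cloud(p,r['mask']); c=c[(c[:,2]>zlo)&(c[:,2]<zhi)]
        if len(c)>30:
            b=cv2.minAreaRect((c[:,:2]*1000).astype(np.float32)); print(t,round(r['confidence'],2),r['rect'],len(c),b,np.median(c,0))
goto([0.54,-0.14,0.36],down(0))
p=grab_frame('wrist');save(p,'wp'); print(p['pose']); pts(p,['slot_mouth','press','wings'])
rect(p,'press',0.075,0.095);rect(p,'wings',0.115,0.16)
goto([0.60,0.22,0.30],down(0.26))
p=grab_frame('wrist');save(p,'wd'); pts(p,['dock','gauge_blade','gauge_shoulder'])
rect(p,'dock',0.033,0.05);rect(p,'gauge_blade',0.008,0.03)
```

```text
[[ 1.      0.0012  0.0019  0.5397]
 [-0.0017  0.9628  0.2703 -0.0729]
 [-0.0015 -0.2703  0.9628  0.5033]
 [ 0.      0.      0.      1.    ]]
slot_mouth 0.9 [436. 252.] [ 0.7868 -0.2696  0.0592]
slot_mouth 0.65 [277. 148.] [ 0.5285 -0.1023  0.069 ]
press 0.91 [278. 183.] [ 0.5293 -0.1505  0.0862]
press 0.81 [398. 281.] [ 0.5835 -0.1307  0.4005]
wings 0.74 [274. 218.] [ 0.5255 -0.1852  0.1435]
wings 0.63 [278. 183.] [ 0.5298 -0.15    0.0861]
press 0.93 [335.7, 213.2, 495.1, 359.4] 1006 ((715.936767578125, -328.80169677734375), (248.00836181640625, 116.36395263671875), 35.687904357910156) [ 0.7501 -0.2825  0.0871]
press 0.59 [236.9, 127.2, 320.4, 259.9] 7034 ((526.9450073242188, -188.79727172851562), (159.62086486816406, 110.10040283203125), 86.96389770507812) [ 0.5285 -0.1757  0.0863]
wings 0.9 [263.5, 194.0, 287.0, 248.7] 611 ((527.1473999023438, -190.73550415039062), (65.53065490722656, 30.282258987426758), 76.90130615234375) [ 0.527  -0.188   0.1394]
dock 0.77 [286. 109.] [0.5786 0.3067 0.0404]
gauge_blade 0.92 [140. 155.] [0.3903 0.193  0.0123]
gauge_blade 0.6 [284. 184.] [0.6029 0.2049 0.0154]
gauge_shoulder 0.81 [284. 151.] [0.5899 0.2534 0.0396]
gauge_shoulder 0.71 [158. 146.] [0.416  0.213  0.0169]
dock 0.73 [263.5, 57.0, 306.9, 158.0] 4497 ((578.1039428710938, 307.893310546875), (57.976280212402344, 125.0946044921875), 15.582633972167969) [0.5774 0.3117 0.0401]
dock 0.34 [349.4, 40.4, 434.3, 105.0] 152 ((668.1909790039062, 361.28265380859375), (19.602209091186523, 55.490848541259766), 40.1739616394043) [0.6605 0.356  0.0422]
gauge_blade 0.87 [273.4, 155.1, 291.9, 222.1] 1348 ((604.8365478515625, 197.65020751953125), (31.953310012817383, 95.55933380126953), 14.617688179016113) [0.6046 0.1999 0.0162]
gauge_blade 0.58 [115.6, 111.9, 206.8, 179.3] 1720 ((415.72998046875, 213.14710998535156), (151.26148986816406, 23.39272689819336), 43.656288146972656) [0.4188 0.2156 0.0165]
```

Run:
```python
from h import *
np.set_printoptions(precision=4,suppress=True)
a=np.radians(15.1); ax=np.array([np.sin(a),-np.cos(a),0]); rv=down(a)
g=np.array([.605,.1975,0])
goto(g+[0,0,.1],rv)
print(movel(g+[0,0,.005],rv,max_force=12)); s=read_state(); print(s['position'],s['force'])
z=s['position'][2]
move_gripper(0.0,40); s=read_state(); print(s['width'],s['finger_force'],s['position'])
print(movel(g+ax*.14+[0,0,max(z,.004)],rv,velocity=.08,max_force=25)); print(read_state()['width'],read_state()['position'])
move_gripper(0.07); 
p=read_state()['position']; movel(p+[0,0,.25])
p=grab_frame('wrist');save(p,'w1')
for t in('gauge_blade','gauge_handle'):
    for r in cut_out(p,t):
        c=cloud(p,r['mask']); m=(c[:,2]>.008)&(c[:,2]<.035);c=c[m]
        if len(c)>50: print(t,r['rect'],cv2.minAreaRect((c[:,:2]*1000).astype(np.float32)),np.percentile(c[:,2],[5,50,95]))
    for r in pinpoint(p,t): print(t,r['confidence'],r['uv'],w(p,*r['uv']))
print(read_state()['time_s'])
```

```text
False
[0.6063 0.1977 0.0065] [ 0.0263 -0.2611  0.5985]
0.0306494083265157 42.888336181640625 [0.6053 0.1975 0.0054]
False
0.030219940976311994 [0.6414 0.0627 0.0065]
gauge_blade [74.6, 0.0, 162.9, 46.3] ((398.9390563964844, 196.9038848876953), (102.72239685058594, 24.24672508239746), 44.147674560546875) [0.0103 0.0122 0.0183]
gauge_blade [270.3, 39.5, 298.1, 216.3] ((625.828369140625, 117.02739715576172), (31.698684692382812, 205.75091552734375), 15.314994812011719) [0.0152 0.024  0.0261]
gauge_blade 0.87 [284.8, 177.8] [0.6395 0.0658 0.0156]
gauge_blade 0.75 [106.5, 22.5] [0.3915 0.187  0.0107]
gauge_blade 0.38 [289.8, 136.3] [0.6316 0.1189 0.0268]
gauge_handle [74.7, 0.0, 162.5, 48.7] ((398.2816467285156, 196.26576232910156), (104.55471801757812, 24.24672508239746), 44.147674560546875) [0.01   0.0122 0.0183]
gauge_handle [311.3, 165.4, 452.8, 300.4] ((734.7894287109375, 51.104583740234375), (212.54635620117188, 105.98186492919922), 53.355926513671875) [0.0095 0.0223 0.0347]
gauge_handle [271.5, 45.9, 299.0, 217.6] ((625.873779296875, 116.8782958984375), (31.82794189453125, 208.82144165039062), 15.38137435913086) [0.0152 0.0239 0.0261]
gauge_handle 0.68 [284.8, 96.2] [0.6136 0.162  0.025 ]
11.5167
```

View pics/w1.png

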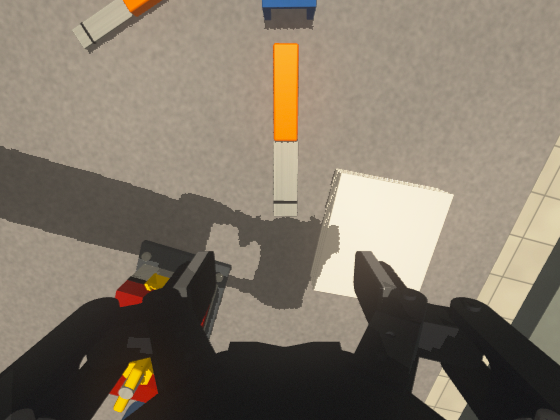

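The gauge lies flat and free at column 285, rows 45–216, clear of the dock. Next I'll grip the handle, lift, and line it up in front of the slot.

Run:
```python
from h import *
np.set_printoptions(precision=4,suppress=True)
a=np.radians(15.35); ax=np.array([np.sin(a),-np.cos(a),0])
g=np.array([.6258,.1169,0])-ax*.025   # handle centre +25
goto(g+[0,0,.1],down(a)); movel(g+[0,0,.004],velocity=.12,max_force=15)
z0=read_state()['position'][2]
move_gripper(0.0,100); s=read_state(); print(s['width'],s['finger_force'],s['position'])
z0=s['position'][2]
movel(g+[0,0,.12])
b=np.radians(-3.04); px=np.array([np.sin(b),-np.cos(b),0]); m=np.array([.532,-.101,0])
pre=m-px*(.03+.1+.03)
goto(pre+[0,0,.12],down(b))
movel(pre+[0,0,z0+.0425]); sleep(.3)
s=read_state();print(s['position'],s['force'],s['time_s'],s['width'])
for n in('top','side','wrist'):
    p=grab_frame(n); save(p,n+'2')
    for t in('gauge_blade','gauge_handle','slot_mouth'):
        for r in pinpoint(p,t): print(n,t,round(r['confidence'],2),np.round(r['uv'],1),w(p,*r['uv']))
    # steel blade: crop by world box
    c=cloud(p); q=(c-m)@np.c_[px,[np.cos(b),np.sin(b),0],[0,0,1]]
    k=(q[:,0]>-.125)&(q[:,0]<-.02)&(abs(q[:,1])<.03)&(q[:,2]>.045)&(q[:,2]<.075); q=q[k]; 
    if len(q)>20:
        print(n,len(q),cv2.minAreaRect((q[:,:2]*1000).astype(np.float32)),np.polyfit(q[:,0],q[:,2],1),np.median(q,0),q[:,0].max())
for n in('top','side'):
    i=cv2.imread(f'pics/{n}2.png'); u,v=(300,170) if n=='top' else (220,120)
    cv2.imwrite(f'pics/{n}2c.png',cv2.resize(i[v:v+140,u:u+180],None,fx=4,fy=4))
```

```text
0.027913015606799235 100.01752495765686 [0.62   0.1411 0.0052]
[0.5412 0.0587 0.0486] [-0.0661 -0.0275 -2.7571] 16.0583 0.02778684769675202
top gauge_blade 0.89 [257.3 285.3] [0.4009 0.1826 0.0117]
top gauge_blade 0.84 [148.8 234.3] [0.5661 0.5288 0.0197]
top gauge_blade 0.6 [320.3 243.8] [0.509  0.0184 0.3839]
top gauge_handle 0.73 [109.4 211.9] [0.6374 0.6502 0.0382]
top gauge_handle 0.72 [384.6 239.8] [ 0.5316 -0.193   0.1404]
top gauge_handle 0.64 [239.1 272. ] [0.4433 0.2399 0.0155]
top slot_mouth 0.62 [348.9 241.4] [ 0.5324 -0.1019  0.0719]
top slot_mouth 0.56 [399.6 158.4] [ 0.7962 -0.2766  0.0588]
top 94 ((-44.77522659301758, 0.7915792465209961), (28.464176177978516, 31.63597297668457), 1.8419365882873535) [0.0427 0.0608] [-0.0429 -0.0008  0.0591] -0.030153918159014654
side gauge_blade 0.73 [277.8 341.4] [0.5606 0.5387 0.0236]
side gauge_blade 0.68 [289.9 203.1] [0.5381 0.0708 0.1385]
side gauge_blade 0.48 [331.1 257.8] [0.3919 0.2032 0.013 ]
side gauge_handle 0.94 [247.7 385.7] [0.6328 0.6796 0.0382]
side gauge_handle 0.73 [290.4 201.1] [0.5366 0.068  0.1453]
side gauge_handle 0.49 [288.5 224.8] [0.5403 0.1042 0.0668]
side slot_mouth 0.61 [292. 192.] [0.5327 0.0932 0.2064]
side 28 ((-109.01705932617188, 4.62394905090332), (21.0236873626709, 25.617271423339844), 7.417431831359863) [-0.0049  0.0561] [-0.1078  0.006   0.0568] -0.09725758269854713
wrist gauge_handle 0.64 [284.8 220.5] [0.5418 0.0866 0.0669]
wrist 852 ((-119.07638549804688, -0.2462596893310547), (31.690399169921875, 11.764687538146973), 89.79222869873047) [-0.0304  0.055 ] [-0.1201 -0.0005  0.0586] -0.1131950639137568
```

View pics/side2c.png

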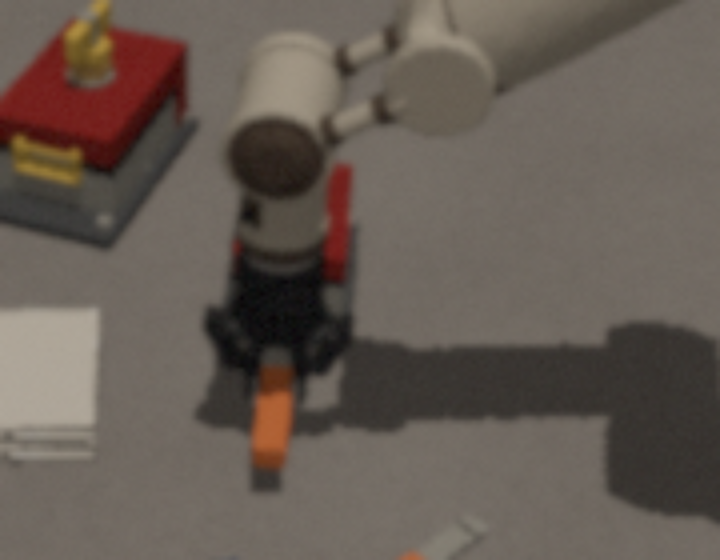

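Held level, with the side view crop showing the handle at (270,415) pointing at the press. Inserting.

Run:
```python
from h import *
np.set_printoptions(precision=4,suppress=True)
b=np.radians(-3.04); px=np.array([np.sin(b),-np.cos(b),0]); m=np.array([.532,-.101,0])
c=np.array([0,0,.0482-.0012])  # commanded z (state reads ~1 mm higher under bias)
z=.0477
st=False
for d,v in((.09,.06),(.05,.05),(.03,.04),(.027,.02)):
    st=movel(m-px*d+[0,0,z],velocity=v,max_force=20)
    s=read_state(); print(d,st,(s['position']-m)@px,s['position'],s['force'],s['time_s'])
    if st: break
p=grab_frame('wrist'); save(p,'w3'); p=grab_frame('top'); save(p,'t3')
q=cloud(p)
```

```text
0.09 False -0.09033529189263789 [ 0.5367 -0.0108  0.0477] [-0.2365  0.2573 -1.77  ] 17.975
0.05 False -0.05018038721899334 [ 0.5346 -0.0509  0.0476] [-0.1047 -0.2979 -1.3941] 18.925
0.03 False -0.031039082337179863 [ 0.5337 -0.07    0.0478] [0.9623 6.3686 0.1335] 19.575
0.027 False -0.030836901283273585 [ 0.5337 -0.0702  0.0479] [ 2.5353 17.358   2.58  ] 19.875
```

View pics/w3.png

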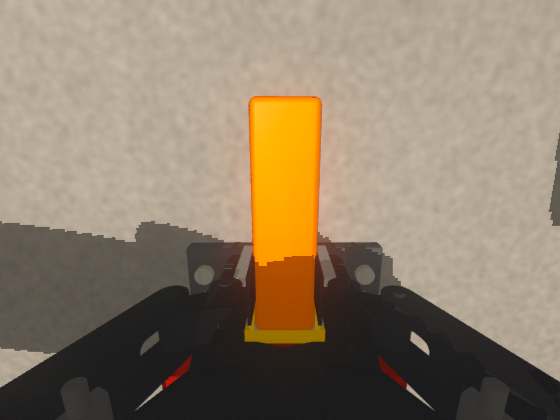

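The orange shoulder is against the yellow lips (row ~330) with about 17 N of contact. Releasing, rising, and measuring the wings.

Run:
```python
from h import *
np.set_printoptions(precision=4,suppress=True)
b=np.radians(-3.04); px=np.array([np.sin(b),-np.cos(b),0]); py=np.array([np.cos(b),np.sin(b),0]); m=np.array([.532,-.101,0])
movel(m-px*.0305+[0,0,.0477],velocity=.02)
move_gripper(.06,40); sleep(.1)
movel(m-px*.0305+[0,0,.16],velocity=.12)
goto(np.array([.527,-.14,.33]),down(b))
p=grab_frame('wrist'); save(p,'w4')
c=cloud(p); q=(c-m)@np.c_[px,py,[0,0,1]]
k=(abs(q[:,0]-.09)<.045)&(abs(q[:,1])<.045)&(q[:,2]>.12)&(q[:,2]<.16); t=q[k]
print('z',np.percentile(t[:,2],[5,50,95]))
for lo in(.12,.13,.134): 
    s=t[t[:,2]>lo]; print(lo,len(s),cv2.minAreaRect((s[:,:2]*1000).astype(np.float32)),cv2.minAreaRect((s[:,:2]@np.c_[px[:2],py[:2]].T*1000).astype(np.float32))[2])
k=(q[:,0]>-.125)&(q[:,0]<-.005)&(abs(q[:,1])<.03)&(q[:,2]>.045)&(q[:,2]<.08); t=q[k]
print('handle',len(t),cv2.minAreaRect((t[:,:2]*1000).astype(np.float32)),np.polyfit(t[:,0],t[:,2],1),t[:,0].max())
for n in('wings','gauge_shoulder','slot_mouth'):
    for r in pinpoint(p,n): print(n,r['confidence'],r['uv'],(w(p,*r['uv'])-m)@np.c_[px,py,[0,0,1]])
print(read_state()['time_s'])
```

```text
z [0.1286 0.1399 0.1421]
0.12 601 ((89.4574203491211, -0.2654914855957031), (15.1278657913208, 65.39038848876953), 82.72398376464844) 79.6839828491211
0.13 560 ((89.52759552001953, -0.25760841369628906), (15.083498001098633, 65.24296569824219), 82.87891387939453) 79.83891296386719
0.134 541 ((89.54822540283203, -0.21759319305419922), (15.00809383392334, 65.22073364257812), 82.74907684326172) 79.70907592773438
handle 1928 ((-58.02986145019531, -0.36524009704589844), (104.02145385742188, 29.6577205657959), 0.46667829155921936) [0.0222 0.0671] -0.006042775893088115
wings 0.63 [285.0, 228.0] [ 0.086  -0.0038  0.1411]
wings 0.41 [469.6, 368.5] [0.0466 0.0567 0.393 ]
gauge_shoulder 0.88 [289.5, 144.0] [-0.0075  0.0021  0.0669]
slot_mouth 0.87 [465.6, 255.2] [0.1581 0.2706 0.0586]
22.8583
```

View pics/w4.png

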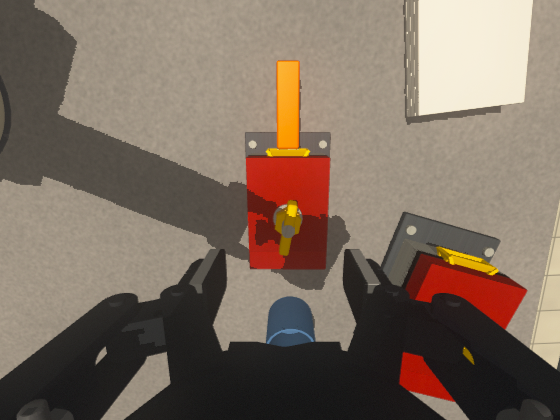

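The gauge stayed home with its handle at column 289, rows 62–150. The wing bar runs from (292,208) to (285,250), at a world angle of about 79.7°. Next I'll grip the nut and turn it clockwise, following it down.

```bash
cat > nut.py <<'E'
from h import *
np.set_printoptions(precision=4,suppress=True)
b=np.radians(-3.04); px=np.array([np.sin(b),-np.cos(b),0]); py=np.array([np.cos(b),np.sin(b),0]); m=np.array([.532,-.101,0])
A=m+px*.0898-py*.0002
E
python3 - <<'E'
from nut import *
y0=np.radians(-10.3); z=.1185
goto(A+[0,0,.2],down(y0)); move_gripper(.06,50)
print(movel(A+[0,0,z],velocity=.1,max_force=12))
move_gripper(0,50); s=read_state(); print(s['width'],s['finger_force'],s['position'],s['force'],s['moment'])
M0=s['moment'][2]; th=0; d=.2
while th<1.62:
    th+=d
    move_joints(inverse_kinematics(A+[0,0,z-.0025*th],down(y0-th)))
    s=read_state(); M=s['moment'][2]-M0; print(round(th,2),s['moment'],s['force'],s['width'],s['q'][5],round(s['time_s'],2))
    if abs(M)>.5: break
    if th>.9: d=.1
E
```

```text
False
0.01095836712359533 49.838181138038635 [ 0.5271 -0.1908  0.1191] [-2.694   0.5406  3.9093] [ 0.1516  0.3687 -0.0458]
0.2 [ 0.1794  0.403  -0.0478] [-3.2235  1.6461  4.9426] 0.010844082989549843 -0.1824602770710787 25.46
0.4 [ 0.182   0.4832 -0.0408] [-2.4335  1.4703  5.3904] 0.011263224601128118 0.017523613321838452 25.77
0.6 [ 0.2066  0.5058 -0.0287] [-3.0443  1.7097  5.6428] 0.011155123137727952 0.21754234227695637 26.07
0.8 [ 0.2435  0.5519 -0.0383] [-2.6474  1.4447  4.9615] 0.011035596460656065 0.41753877009706875 26.38
1.0 [ 0.2588  0.5897 -0.0895] [-4.4286  2.2296  6.2479] 0.011001624519019322 0.6175369403658012 26.69
1.1 [ 0.299   0.5772 -0.0552] [-3.3751  1.5733  6.5865] 0.010734103277248537 0.717527297604902 26.94
1.2 [ 0.3233  0.5541 -0.0756] [-3.0918  2.4925  6.2791] 0.010966558331151392 0.8175191638770088 27.19
1.3 [ 0.2999  0.6189 -0.1463] [-3.5674  2.1669  6.293 ] 0.010961714842483821 0.917536271108309 27.44
1.4 [ 0.3077  0.5689 -0.0832] [-3.2752  1.8326  5.7215] 0.011183460532902883 1.017515277112575 27.69
1.5 [ 0.4315  0.5773 -0.04  ] [-3.9882  2.0513  5.1167] 0.010954736533475883 1.1175634296823382 27.94
1.6 [0.5109 0.5092 1.3145] [-3.7636  1.9279  7.5505] 0.011046659444008714 1.2146501008492467 28.19
```

The hard stop is felt (1.3 N m). Release, rise and check.

Run:
```python
from nut import *
move_gripper(.06); s=read_state(); print(s['moment'],s['force'],s['width'])
movel(A+[0,0,.22],velocity=.15)
goto(np.array([.527,-.12,.33]),down(b))
p=grab_frame('wrist'); save(p,'w5')
c=cloud(p); q=(c-m)@np.c_[px,py,[0,0,1]]
k=(abs(q[:,0]-.09)<.045)&(abs(q[:,1])<.045)&(q[:,2]>.13)&(q[:,2]<.16); t=q[k]
print(np.percentile(t[:,2],[5,50,95]),cv2.minAreaRect((t[:,:2]*1000).astype(np.float32)))
k=(q[:,0]>-.125)&(q[:,0]<-.005)&(abs(q[:,1])<.03)&(q[:,2]>.045)&(q[:,2]<.08); t=q[k]
print('handle',len(t),cv2.minAreaRect((t[:,:2]*1000).astype(np.float32)),np.polyfit(t[:,0],t[:,2],1))
print(read_state()['time_s'])
```

```text
[ 0.0092 -0.0068 -0.0157] [-0.1297 -0.0442 -0.3494] 0.06006052443087972
[0.132  0.1361 0.1383] ((89.5350341796875, -0.4174537658691406), (64.63160705566406, 15.346785545349121), 89.34864807128906)
handle 1878 ((-57.695472717285156, -0.12973976135253906), (29.368324279785156, 105.52519226074219), 89.56709289550781) [0.0215 0.067 ]
31.05
```

View pics/w5.png

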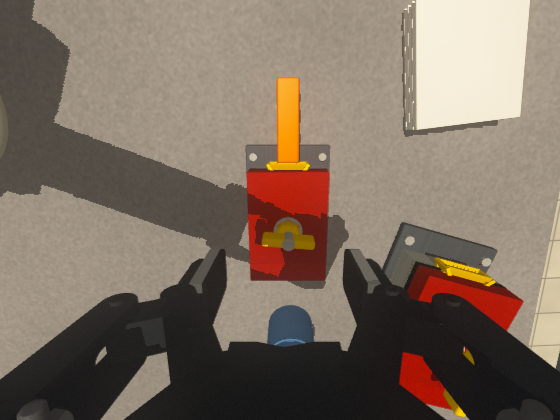

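The wing bar now lies across the press at (288,241), 83° further clockwise and 3.8 mm lower. The gauge is still home, its shoulder at row ~162. Handing in.

```bash
python3 -c "
from plant import *
print(finish_job())"
```

```text
the job is handed in; nothing more can be done
None
```

I handed the job in: the gauge is fully home in the slot with its shoulder against the yellow mouth, the wing nut is tight against its hard stop, and everything is let go. The bystanders were not touched as far as I could see; no verdict came back.

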